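# Close the control box and hold its recessed reset

### The job

First press the loose white lid of the control box straight down until it sits level and fully home on the rim all round. Then take the blue-handled reset pin out of the wooden holder, reach it down through the orange-ringed hole in the lid and push the recessed red button fully down with it. Finish while still gripping the pin and holding the button down, and leave the orange-handled driver, the drinking glass and the amber jar standing where they are.

Things in the scene. Friction and masses are not known exactly. Their poses are not given: they have to be found in the camera images.
- hub: Grey open plastic box, 130 (x) x 90 (y) x 55 mm high, walls 4 mm, screwed to the bench (fixed). Origin: centre of its underside; x along the long side, towards the button; z up. Rim at z = 55 mm. Inside, four stiff press-fit corner posts carry the lid 4 to 8 mm too high and slightly out of level; they resist with 2 N each (8 N in all), have no spring and stay where pushed.
- lid: Loose white lid, 60 to 130 g, plate 134 x 94 x 5 mm with a 12 mm deep lip below that sits in the box with 2 mm play each side, so it follows the box's place and yaw. Origin: centre of the plate's UNDERSIDE, axes like the box's; fully home it is 55 mm above the box's origin (plate top 60 mm above the bench).
- lid_top (a point): Centre of the lid's upper face: the place to press.
- lid_hole (a point): Centre, at the upper face, of the round 15 mm hole in the lid (orange ring around it), 35 mm from the lid's centre along the lid's +x. It goes straight through the 5 mm plate, above the button.
- plunger: Red round button cap, 18 mm across, under the hole. Origin: centre of its top face; released it is 30 mm above the bench, 30 mm below the top of the seated lid, fully down 24 mm above the bench.
- reset (a joint): Travel of the button in m: 0 released, 0.006 fully down. Spring: 1.5 N to start, 5 N fully down; it springs back when let go.
- holder: Wooden tool holder block, 56 (x) x 120 (y) x 70 mm high, fixed to the bench. Origin: centre of its underside, z up. Two vertical 10 mm holes, 66 mm deep, on its y axis 30 mm either side of its centre; the reset pin stands in one and the driver in the other (either way round).
- stylus: Reset pin, 30 to 65 g, 110 mm long, upright in the holder: steel shaft 6 mm across, 60 mm long at the bottom; above it a square blue handle, 16 x 16 x 50 mm, its flats in line with the holder's sides. Origin: the TIP at the shaft's lower end, z up. In the holder the handle rests on the block's top: it spans 70 to 120 mm above the bench, tip 10 mm above it. The shaft has 2 mm play in its hole.
- driver: Orange-handled driver, of the same form as the pin with a 7 mm shaft, in the holder's other hole. Not to be used. Origin: its lower tip.
- tumbler: Clear drinking glass, 68 mm across, 85 mm high, loose on the bench. Origin: centre of its underside. To be left alone.
- jar: Amber glass jar with a steel cap, 84 mm across, 105 mm high, loose on the bench. Origin: centre of its underside. To be left alone.

How it is judged:
By the outcome, as a careful person would: the job done as asked, in the order asked, and still so for the second after the job is handed in, while the arm keeps its last pose, push and grip.
It also fails if it takes over 51 s, if anything falls off the work surface, if the arm or the gripper's body presses on something with over 40 N, if the wrist force passes 120 N, or if a joint passes its speed limit or range.

### The arm

A 7-joint arm with a two-finger parallel gripper is mounted at the origin on the work surface. World frame = base frame: x ahead of the robot, y to its left, z up, the work surface at z = 0. Lengths are in m, angles in degrees, forces in N, time in s.
With the tool pointing down it reaches from about 0.425 to 0.875 m from the base axis. Payload 4.7 kg.
Tool frame: the origin (TCP) lies between the finger pads; the fingertips stand env.tip_reach ahead of it and the grasp point (between the pads) lies 2 mm behind it (env.tip_reach is the distance from the TCP to the fingertips, in m); z points along the fingers, y is the line along which they close (so a half turn about z gives the same grasp; the last joint's range is limited). The gripper opens to 87 mm and grips with 3 to 60 N. Pads are 19 mm wide; open, the fingers measure 117 mm over their backs; the gripper's body (75 mm by 190 mm) begins 51 mm behind the grasp point.
Start: joints at [72.714, 18.392, -4.016, 83.108, 1.295, 78.541, -3.26], TCP at [0.202, -0.618, 0.24] pointing down, gripper open.
Joint ranges: [-163.93, 163.93], [-17.29, 119.83], [-79.2, 71.16], [3.27, 140.29], [-89.18, 269.18], [5.43, 117.66], [-154.24, 154.24]. Speed limits (degrees/s): [147.25, 147.25, 180, 180, 180, 180, 180].

### API

Orientations are given as [roll, pitch, yaw] about the fixed x, y, z axes, in that order (R = Rz(yaw) Ry(pitch) Rx(roll)).
In Python, from cell import env, read_camera gives the robot as it stands (env), with the cameras as plain functions.
- The arm moves only by the shell command python3 steer.py FILE [FORCE], which reads ROWS from the file FILE. ROWS is a JSON object with one list for each field, all of the same length, 1 to 8, a row being the entries at one place: dx, dy, dz (the shift in a scale on which 1.0 is 50 cm), turn (a turn about the tool's z in normalised numbers (1 is 60 degrees)), aperture (the finger opening in m); each row is the pose to reach, as a shift and turn from the pose commanded when the command began, along the tool's axes at that moment; what a row does not reach only later rows make up. A row lasts 1/12 s, in which the tool goes at most 0.0417 m and 7.16 degrees, less where a joint would pass 70% of its speed; a pose out of reach is approached as far as the arm can. The fingers move at their own pace and stop on an object; FORCE is the grip in N (left out, the last holds). Time passes only in rows, so rows that do not move let the fingers close. It prints the time, the measured TCP pose, the force, the opening and the grip force at its end. A shift or turn number past 1, either way, is cut back to 1. Input that does not fit is refused with a message, and nothing moves.
- env.get_obs(): the state, without advancing time (a new reading comes with each control period).
- read_camera(name): name is "scene" or "side" or "wrist"; returns a dict with "color" (400x640x3 uint8, blue, green, red), "fx", "fy", "cx", "cy" (pixels), "world_from_camera" (4x4, takes a point from camera to world coordinates). Camera axes: x right, y down, z forward; pixel columns grow to the right and rows downward; lengths in m; the calibration is good to about 2 mm. A picture is of the moment at which its call begins. There is no depth.
- env.sign_off(): hands the job in; it is judged then, once.
The state is a dict: "time_s": time; "qpos": joint angles; "joint_velocities": joint speeds; "effort": joint torques, N m; "tool_pos": TCP position; "tool_rot": TCP orientation; "force": force on the tool from outside, world axes, zero at the start; "wrist_torque": the same for the moment, N m; "grip_width": finger opening in m; "grasp_force": force on a finger pad.
Only numpy, scipy, OpenCV 4.12 (cv2) and the standard library are available. Lean on these libraries where they do the work, as an engineer would, in place of code of your own. Each camera call takes 0.05 s, during which the arm holds its last target. There are 200 camera calls.

## Working session

There is one attempt and no reset: what is moved stays moved. The work goes in short steps, Python scripts to look and compute and a shell command to move; the robot and the scene stay as the last step left them, time stands still between calls to the robot, and variables do not carry over. Pictures are saved under pics/ and viewed, at most 10 in all, crops included, and the job is handed in when it is done.

```bash
ls; mkdir -p pics; python3 - <<'E'
from cell import env, read_camera
import cv2,numpy as np
o=env.get_obs();print(o['time_s'],o['tool_pos'],o['tool_rot'],o['grip_width'],env.tip_reach)
for n in("scene","side"):
    r=read_camera(n);cv2.imwrite(f"pics/{n}0.png",r["color"]);print(n,r["fx"],r["cx"],r["cy"],np.round(r["world_from_camera"],3).tolist())
E
```

```text
cell.py
pics
steer.py
0.0 [ 0.20166778 -0.61737549  0.23846239] [-1.79891501e+02  5.32816217e-03  1.80968356e+01] 0.08713884612338332 0.017
scene 393.8614795768056 311.23579191321886 197.83497923141755 [[0.771, 0.471, -0.429, 0.886], [0.636, -0.55, 0.541, -0.405], [0.019, -0.69, -0.724, 0.638], [0.0, 0.0, 0.0, 1.0]]
side 458.4907212724525 320.97548098082177 195.59107923774616 [[-0.97, -0.189, 0.153, 0.438], [-0.243, 0.736, -0.632, 0.541], [0.007, -0.65, -0.76, 0.685], [0.0, 0.0, 0.0, 1.0]]
```

View pics/scene0.png

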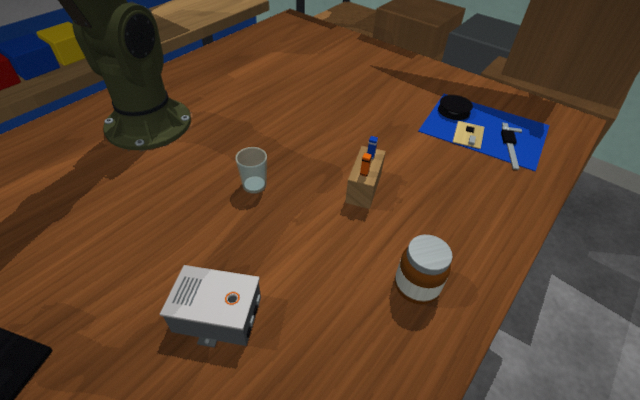

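View pics/side0.png

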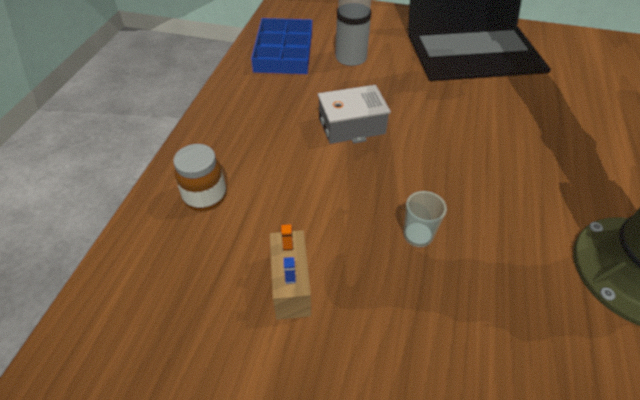

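The scene view shows the lid with its hole at about (232,298), the blue handle at (372,145), the orange one at (365,163), the glass at (252,170) and the jar at (424,268). In the side view the hole is at (338,104), blue at (290,270) and orange at (287,236). I'll crop closer to get corners.

```bash
python3 - <<'E'
import cv2,numpy as np
s=cv2.imread("pics/scene0.png");d=cv2.imread("pics/side0.png")
def c(im,x,y,w=100,h=75,k=4): return cv2.resize(im[y:y+h,x:x+w],None,fx=k,fy=k,interpolation=cv2.INTER_CUBIC)
cv2.imwrite("pics/crops.png",np.vstack([np.hstack([c(s,162,264),c(s,325,133)]),np.hstack([c(d,305,75),c(d,245,220,100,75)])]))
E
```

```text
(no output)
```

View pics/crops.png

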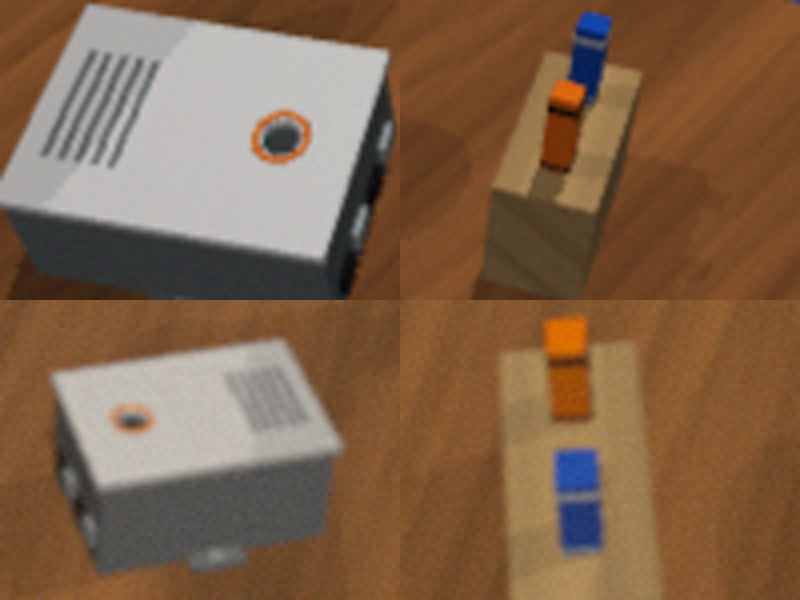

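Top-left shows the lid corners at crop pixels (90,5), (389,50), (325,258) and (2,205), with the hole at (281,136). The holder and handle tops are also clear in both views, so I'll triangulate.

```bash
cat > h.py <<'E'
from cell import env, read_camera
import cv2,numpy as np
def ray(r,uv):
    T=r["world_from_camera"];d=T[:3,:3]@[(uv[0]-r["cx"])/r["fx"],(uv[1]-r["cy"])/r["fy"],1];return T[:3,3],d/np.linalg.norm(d)
def plane(r,uv,z):
    o,d=ray(r,uv);return o+d*(z-o[2])/d[2]
def tri(rs):
    A=0;b=0
    for r,uv in rs:
        o,d=ray(r,uv);P=np.eye(3)-np.outer(d,d);A=A+P;b=b+P@o
    return np.linalg.solve(A,b)
E
python3 - <<'E'
from h import *
S=read_camera("scene");D=read_camera("side")
s=lambda o,p:np.array(o)+(np.array(p)+.5)/4-.5
L={'A':((90,5),(341,148)),'B':((389,50),(103,187)),'C':((325,258),(53,75)),'D':((2,205),(285,42)),'hole':((281,136),(132,119))}
np.set_printoptions(precision=4,suppress=True)
for k,(a,b) in L.items():
    a=s((162,264),a);b=s((305,75),b)
    print(k,tri([(S,a),(D,b)]),plane(S,a,.066)[:2],plane(D,b,.066)[:2])
H={'blue':((194,20),(177,170),.12),'orange':((169,94),(166,38),.12)}
for k,(a,b,z) in H.items():
    a=s((325,133),a);b=s((245,220),b)
    print(k,tri([(S,a),(D,b)]),plane(S,a,z)[:2],plane(D,b,z)[:2])
for p in [(147,52),(242,72),(197,212),(92,188)]: print(plane(S,s((325,133),p),.07)[:2])
for p in [(100,52),(237,44)]: print(plane(D,s((245,220),p),.07)[:2])
print('glass',plane(S,(254,186),0),'jar',plane(S,(429,255),.105), plane(D,(196,160),.105), plane(D,(425,207),.085))
o=env.get_obs();print(o['time_s'])
E
```

```text
A [ 0.4797 -0.2409  0.0626] [ 0.4823 -0.2418] [ 0.4793 -0.2369]
B [ 0.5945 -0.1752  0.0652] [ 0.5958 -0.1752] [ 0.5937 -0.1748]
C [ 0.642  -0.257   0.0675] [ 0.6421 -0.2563] [ 0.6419 -0.2594]
D [ 0.526  -0.3222  0.0633] [ 0.5307 -0.3217] [ 0.5235 -0.3213]
hole [ 0.5913 -0.2321  0.0666] [ 0.5911 -0.2319] [ 0.5914 -0.2329]
blue [0.5665 0.2048 0.1203] [0.5663 0.2052] [0.5667 0.2047]
orange [0.5886 0.1478 0.1178] [0.5903 0.1457] [0.5877 0.1492]
[0.5314 0.2214]
[0.5824 0.2419]
[0.6253 0.1302]
[0.5736 0.1094]
[0.6252 0.1281]
[0.5715 0.1102]
glass [0.384  0.0152 0.    ] jar [0.8012 0.0191 0.105 ] [0.7913 0.0325 0.105 ] [0.3831 0.0224 0.085 ]
0.2
```

The measurements fit the given sizes:
- **Lid:** centre (0.5605, -0.2488), yaw 29.4°, hole 35 mm away, top face about 65 mm up.
- **Pin:** (0.5667, 0.2045), about 61 mm from the driver.
- **Holder:** yaw 21.2°.

Next I move above the lid with the fingers closed.

Careful with the scale: shifts go in shares of 50 cm and turns go in shares of 60 degrees. That gives: 0.28 m / 0.5 = 0.56, -0.147 m / 0.5 = -0.294, -3.1 degrees / 60 = -0.0517.

```bash
echo '{"dx": [0.56,0.56,0.56,0.56,0.56,0.56,0.56,0.56],"dy": [-0.294,-0.294,-0.294,-0.294,-0.294,-0.294,-0.294,-0.294],"dz": [0,0,0,0,0,0,0,0],"turn": [-0.0517,-0.0517,-0.0517,-0.0517,-0.0517,-0.0517,-0.0517,-0.0517],"aperture": [0,0,0,0,0,0,0,0]}' > mv.in && python3 steer.py mv.in 30
cat > d.py <<'E'
import sys,numpy as np
from scipy.spatial.transform import Rotation as R
from cell import env, read_camera
o=env.get_obs();t=np.array([float(v) for v in sys.argv[1:4]])
print("shift in tool axes",np.round(R.from_euler('xyz',o['tool_rot'],degrees=True).inv().apply(t-o['tool_pos']),4),np.round(o['tool_rot'],2),np.round(o['force'],1),o['time_s'])
E
python3 d.py 0.5605 -0.2488 0.095
```

```text
time_s: 0.87
tool_pos: [0.4262, -0.3863, 0.2397]
tool_rot: [-180.0, -0.1, 21.5]
force: [0.6, 0.2, 0.2]
grip_width: 0.0418
grasp_force: 0.0
shift in tool axes [ 0.1751 -0.0785  0.1452] [-1.7995e+02 -1.3000e-01  2.1520e+01] [0.6 0.2 0.2] 0.8667
```

Converted, 0.175 m / 0.5 = 0.35, -0.078 m / 0.5 = -0.156.

```bash
echo '{"dx": [0.35,0.35,0.35,0.35,0.35,0.35,0.35,0.35],"dy": [-0.156,-0.156,-0.156,-0.156,-0.156,-0.156,-0.156,-0.156],"dz": [0.06,0.12,0.18,0.24,0.28,0.28,0.28,0.28],"turn": [0,0,0,0,0,0,0,0],"aperture": [0,0,0,0,0,0,0,0]}' > mv.in && python3 steer.py mv.in; echo '{"dx": [0,0,0],"dy": [0,0,0],"dz": [0,0,0],"turn": [0,0,0],"aperture": [0,0,0]}' > mv.in && python3 steer.py mv.in ; python3 d.py 0.5605 -0.2488 0.085
```

```text
time_s: 1.53
tool_pos: [0.5564, -0.2527, 0.0968]
tool_rot: [-179.7, 0.2, 21.4]
force: [0.6, -1.0, 0.6]
grip_width: 0.0007
grasp_force: 0.0
time_s: 1.78
tool_pos: [0.5576, -0.2573, 0.1015]
tool_rot: [179.8, -0.1, 21.1]
force: [0.4, -0.4, 0.3]
grip_width: 0.0004
grasp_force: 0.0
shift in tool axes [ 0.0057 -0.0069  0.0165] [ 1.7983e+02 -9.0000e-02  2.1050e+01] [ 0.4 -0.4  0.3] 1.7833
```

```bash
echo '{"dx": [0,0,0],"dy": [0,0,0],"dz": [0,0,0],"turn": [0,0,0],"aperture": [0,0,0]}' > mv.in && python3 steer.py mv.in ; python3 d.py 0.5605 -0.2488 0.085
```

```text
time_s: 2.03
tool_pos: [0.5573, -0.2558, 0.1003]
tool_rot: [179.9, -0.0, 21.1]
force: [0.4, -0.4, -1.3]
grip_width: 0.0004
grasp_force: 0.0
shift in tool axes [ 0.0055 -0.0054  0.0153] [ 1.7994e+02 -3.0000e-02  2.1150e+01] [ 0.4 -0.4 -1.3] 2.0333
```

Converted, 0.018 m / 0.5 = 0.036, 0.017 m / 0.5 = 0.034.

```bash
echo '{"dx": [0.012,0.012,0.012,0.012,0.012,0.012,0.012,0.012],"dy": [-0.012,-0.012,-0.012,-0.012,-0.012,-0.012,-0.012,-0.012],"dz": [0.008,0.016,0.024,0.03,0.034,0.036,0.036,0.036],"turn": [0,0,0,0,0,0,0,0],"aperture": [0,0,0,0,0,0,0,0]}' > mv.in && python3 steer.py mv.in ; python3 d.py 0.5605 -0.2488 0.077
```

```text
time_s: 2.7
tool_pos: [0.5606, -0.247, 0.0817]
tool_rot: [-180.0, 0.0, 21.2]
force: [-2.0, 2.0, 4.1]
grip_width: 0.0001
grasp_force: 2.0
shift in tool axes [-0.0008  0.0016  0.0047] [-1.7996e+02  2.0000e-02  2.1200e+01] [-2.   2.   4.1] 2.7
```

Contact is beginning at a force of about 4 N, so I press on in small steps.

Converted, 0.004 m / 0.5 = 0.008, 0.003 m / 0.5 = 0.006.

```bash
for i in 1; do echo '{"dx": [0,0,0,0,0,0],"dy": [0,0,0,0,0,0],"dz": [0.002,0.004,0.006,0.008,0.008,0.008],"turn": [0,0,0,0,0,0],"aperture": [0,0,0,0,0,0]}' > mv.in && python3 steer.py mv.in; done; python3 d.py 0.5605 -0.2488 0.077
```

```text
time_s: 3.2
tool_pos: [0.5607, -0.247, 0.078]
tool_rot: [-180.0, 0.0, 21.2]
force: [-1.7, 2.6, 5.3]
grip_width: -0.0
grasp_force: 2.8
shift in tool axes [-0.0008  0.0016  0.001 ] [-1.7997e+02  1.0000e-02  2.1200e+01] [-1.7  2.6  5.3] 3.2
```

Converted, 0.002 m / 0.5 = 0.004, 0.0015 m / 0.5 = 0.003.

```bash
echo '{"dx": [0,0,0,0,0],"dy": [0,0,0,0,0],"dz": [0.001,0.002,0.003,0.004,0.004],"turn": [0,0,0,0,0],"aperture": [0,0,0,0,0]}' > mv.in && python3 steer.py mv.in; python3 d.py 0.5605 -0.2488 0.077
```

```text
time_s: 3.62
tool_pos: [0.5607, -0.247, 0.0775]
tool_rot: [-180.0, 0.0, 21.2]
force: [-5.2, 3.8, 13.5]
grip_width: 0.0004
grasp_force: 6.7
shift in tool axes [-0.0008  0.0016  0.0005] [-1.7999e+02  3.0000e-02  2.1200e+01] [-5.2  3.8 13.5] 3.6167
```

Converted, 0.002 m / 0.5 = 0.004, 0.0015 m / 0.5 = 0.003.

```bash
echo '{"dx": [0,0,0,0,0,0],"dy": [0,0,0,0,0,0],"dz": [0.001,0.002,0.003,0.004,0.004,0.004],"turn": [0,0,0,0,0,0],"aperture": [0,0,0,0,0,0]}' > mv.in && python3 steer.py mv.in; python3 d.py 0.5605 -0.2488 0.077
```

```text
time_s: 4.12
tool_pos: [0.5607, -0.247, 0.0774]
tool_rot: [180.0, 0.0, 21.2]
force: [-10.3, 5.5, 24.1]
grip_width: 0.0003
grasp_force: 11.8
shift in tool axes [-0.0009  0.0016  0.0004] [1.7998e+02 5.0000e-02 2.1200e+01] [-10.3   5.5  24.1] 4.1167
```

The lid has bottomed out with the fingertips at 60.4 mm and a force of 24 N. I'll retreat and check that it is level.

Converted, -0.2 m / 0.5 = -0.4, -0.16 m / 0.5 = -0.32.

```bash
echo '{"dx": [0,0,0,0,0,0,0,0],"dy": [0,0,0,-0.08,-0.16,-0.24,-0.32,-0.4],"dz": [-0.04,-0.12,-0.2,-0.26,-0.28,-0.28,-0.28,-0.28],"turn": [0,0,0,0,0,0,0,0],"aperture": [0.05,0.05,0.05,0.05,0.05,0.05,0.05,0.05]}' > mv.in && python3 steer.py mv.in; python3 - <<'E'
from h import *
a=read_camera("scene")["color"];b=read_camera("side")["color"]
c=lambda im,x,y:cv2.resize(im[y:y+75,x:x+100],None,fx=4,fy=4,interpolation=cv2.INTER_CUBIC)
p0=[c(cv2.imread("pics/scene0.png"),162,272),c(cv2.imread("pics/side0.png"),305,75)]
cv2.imwrite("pics/lid1.png",np.vstack([np.hstack([c(a,162,272),c(b,305,75)]),np.hstack(p0)]))
E
python3 d.py 0.5667 0.2045 0.2
```

```text
time_s: 4.78
tool_pos: [0.4886, -0.0618, 0.2137]
tool_rot: [179.9, -0.1, 21.1]
force: [-0.0, 1.3, 0.7]
grip_width: 0.0448
grasp_force: 0.0
shift in tool axes [ 0.1699 -0.2125  0.014 ] [-1.7998e+02 -2.0000e-02  2.1760e+01] [ 0.6 -0.5 -0.6] 4.8833
```

View pics/lid1.png

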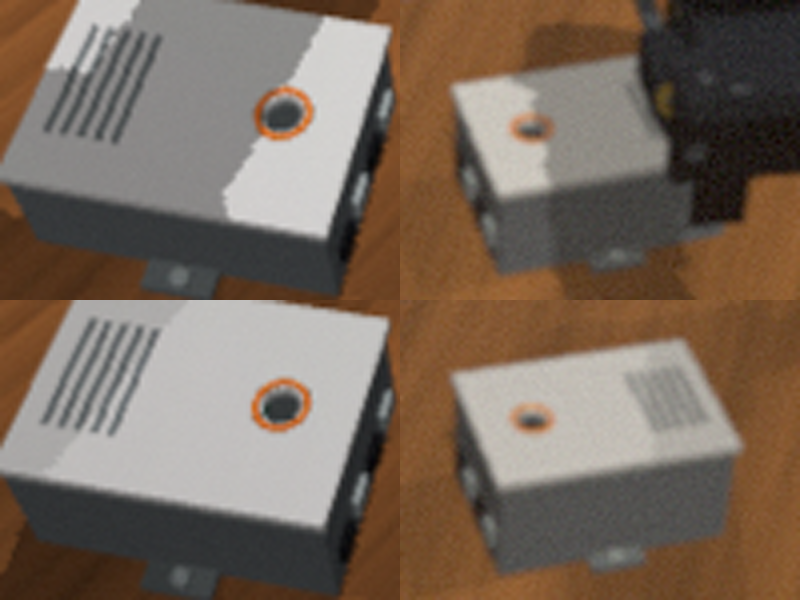

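The lid dropped clearly against the earlier crops: the hole is now at crop (284,113) in the scene view and (532,126) in the side view. I'll check the numbers from an unobstructed view and go on to the pin.

Converted, -0.21 m / 0.5 = -0.42, 0.17 m / 0.5 = 0.34.

```bash
echo '{"dx": [0.34,0.34,0.34,0.34,0.34,0.34,0.34,0.34],"dy": [-0.42,-0.42,-0.42,-0.42,-0.42,-0.42,-0.42,-0.42],"dz": [0.024,0.024,0.024,0.024,0.024,0.024,0.024,0.024],"turn": [0,0,0,0,0,0,0,0],"aperture": [0.05,0.05,0.05,0.05,0.05,0.05,0.05,0.05]}' > mv.in && python3 steer.py mv.in; echo '{"dx": [0,0,0,0],"dy": [0,0,0,0],"dz": [0,0,0,0],"turn": [0,0,0,0],"aperture": [0.05,0.05,0.05,0.05]}' > mv.in && python3 steer.py mv.in
python3 - <<'E'
from h import *
a=read_camera("scene")["color"];b=read_camera("side")["color"];w=read_camera("wrist")["color"]
cv2.imwrite("pics/scene2.png",a);cv2.imwrite("pics/side2.png",b)
c=lambda im,x,y:cv2.resize(im[y:y+75,x:x+100],None,fx=4,fy=4,interpolation=cv2.INTER_CUBIC)
cv2.imwrite("pics/p2.png",np.vstack([np.hstack([c(a,162,266),c(b,305,75)]),np.hstack([cv2.resize(w,(400,250)),cv2.resize(b,(400,250))])]))
E
python3 d.py 0.5667 0.2045 0.095
```

```text
time_s: 5.55
tool_pos: [0.5716, 0.2006, 0.2007]
tool_rot: [-179.7, -0.1, 21.6]
force: [-0.4, 0.6, 1.0]
grip_width: 0.0502
grasp_force: 0.0
time_s: 5.88
tool_pos: [0.5722, 0.1922, 0.2016]
tool_rot: [179.9, 0.0, 21.0]
force: [-0.3, -1.0, 0.8]
grip_width: 0.0498
grasp_force: 0.0
shift in tool axes [-0.0009 -0.0125  0.1068] [ 1.7995e+02 -2.0000e-02  2.1100e+01] [ 0.2 -0.3 -0.3] 6.0333
```

View pics/p2.png

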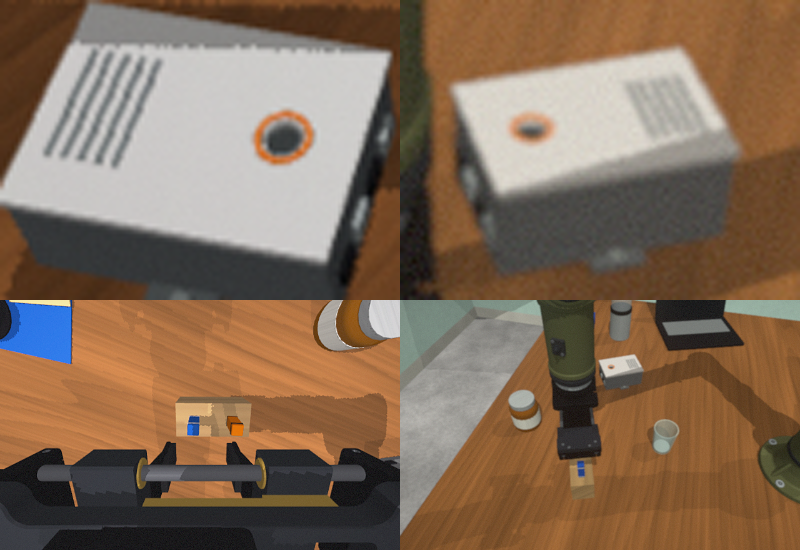

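The view is clear: the lid corners are in scene at crop (90,2), (390,52), (327,263) and (2,203), and in side at (339,153), (102,194), (53,86) and (284,48). I'll compute the lid pose while continuing.

Converted, 0.03 m / 0.5 = 0.06, 0.02 m / 0.5 = 0.04.

```bash
python3 - <<'E'
from h import *
S=read_camera("scene");D=read_camera("side")
s=lambda o,p:np.array(o)+(np.array(p)+.5)/4-.5
np.set_printoptions(precision=4,suppress=True)
L={'A':((90,2),(339,153)),'B':((390,52),(102,194)),'C':((327,263),(53,86)),'D':((2,203),(284,48)),'hole':((284,137),(131,127))}
for k,(a,b) in L.items():
    a=s((162,266),a);b=s((305,75),b)
    print(k,tri([(S,a),(D,b)]),plane(S,a,.060)[:2],plane(D,b,.060)[:2])
E
echo '{"dx": [0,0,0,0,0,0],"dy": [-0.025,-0.025,-0.025,-0.025,-0.025,-0.025],"dz": [0.04,0.06,0.06,0.06,0.06,0.06],"turn": [0,0,0,0,0,0],"aperture": [0.05,0.05,0.05,0.05,0.05,0.05]}' > mv.in && python3 steer.py mv.in; python3 d.py 0.5667 0.2045 0.095
```

```text
A [ 0.4799 -0.2414  0.0592] [ 0.4802 -0.2417] [ 0.4801 -0.2401]
B [ 0.5953 -0.1761  0.0594] [ 0.5965 -0.1761] [ 0.5944 -0.1762]
C [ 0.6425 -0.258   0.0591] [ 0.6439 -0.2579] [ 0.6414 -0.2576]
D [ 0.5258 -0.323   0.0589] [ 0.5291 -0.3223] [ 0.5239 -0.324 ]
hole [ 0.592  -0.2324  0.0608] [ 0.5919 -0.232 ] [ 0.5919 -0.2336]
time_s: 6.63
tool_pos: [0.5679, 0.2057, 0.1723]
tool_rot: [180.0, -0.1, 21.2]
force: [-0.4, -0.0, 0.0]
grip_width: 0.0501
grasp_force: 0.0
shift in tool axes [-0.0017  0.0007  0.0773] [ 1.7998e+02 -6.0000e-02  2.1160e+01] [-0.4 -0.   0. ] 6.6333
```

All lid corners are at 59 mm, so it is level and home. The hole is at (0.5917, -0.2325). Now I descend on the pin.

Converted, 0.077 m / 0.5 = 0.154, 0.07 m / 0.5 = 0.14.

```bash
echo '{"dx": [-0.002,-0.002,-0.002,-0.002,-0.002,-0.002,-0.002],"dy": [0,0,0,0,0,0,0],"dz": [0.05,0.1,0.14,0.154,0.154,0.154,0.154],"turn": [0,0,0,0,0,0,0],"aperture": [0.05,0.05,0.05,0.05,0.05,0.05,0.05]}' > mv.in && python3 steer.py mv.in; python3 - <<'E'
from h import *
a=read_camera("scene")["color"];b=read_camera("side")["color"]
c=lambda im,x,y:cv2.resize(im[y:y+75,x:x+100],None,fx=4,fy=4,interpolation=cv2.INTER_CUBIC)
cv2.imwrite("pics/p3.png",np.hstack([c(a,325,113),c(b,245,220)]))
E
python3 d.py 0.5667 0.2045 0.095
```

```text
time_s: 7.22
tool_pos: [0.5675, 0.2062, 0.0963]
tool_rot: [180.0, -0.2, 21.2]
force: [-0.3, -1.4, 0.7]
grip_width: 0.0499
grasp_force: 0.0
shift in tool axes [-0.0012  0.0013  0.0012] [ 1.7998e+02 -1.6000e-01  2.1190e+01] [ 0.4 -0.3  0.1] 7.3167
```

View pics/p3.png

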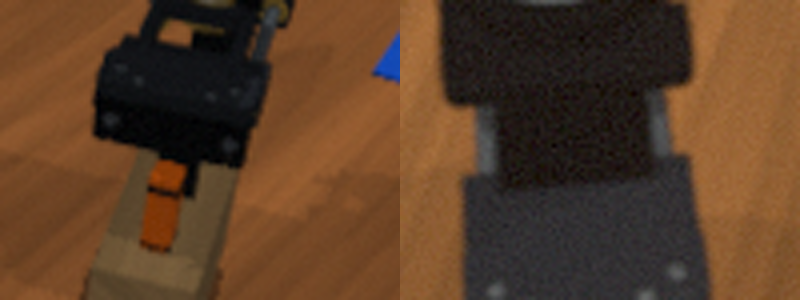

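The fingers straddle the pin and the driver at crop (163,205) is untouched. I close on the handle.

```bash
echo '{"dx": [-0.002,-0.002,-0.002,-0.002,-0.002,-0.002],"dy": [0.002,0.002,0.002,0.002,0.002,0.002],"dz": [0,0,0,0,0,0],"turn": [0,0,0,0,0,0],"aperture": [0.01,0.01,0.01,0.01,0.01,0.01]}' > mv.in && python3 steer.py mv.in 40; echo '{"dx": [0,0,0,0],"dy": [0,0,0,0],"dz": [0,0,0,0],"turn": [0,0,0,0],"aperture": [0.01,0.01,0.01,0.01]}' > mv.in && python3 steer.py mv.in ; python3 d.py 0.5667 0.2045 0.095
```

```text
time_s: 7.82
tool_pos: [0.5657, 0.2044, 0.0945]
tool_rot: [180.0, 0.0, 21.2]
force: [0.3, -0.8, 0.0]
grip_width: 0.0179
grasp_force: 0.1
time_s: 8.15
tool_pos: [0.5657, 0.2043, 0.0945]
tool_rot: [180.0, 0.0, 21.2]
force: [-0.1, -0.8, 0.8]
grip_width: 0.0153
grasp_force: 40.0
shift in tool axes [ 0.001   0.0002 -0.0005] [1.7999e+02 1.0000e-02 2.1190e+01] [-0.1 -0.8  0.8] 8.15
```

Converted, -0.15 m / 0.5 = -0.3, -0.13 m / 0.5 = -0.26.

```bash
echo '{"dx": [0,0,0,0,0,0,0,0],"dy": [0,0,0,0,0,0,0,0],"dz": [-0.02,-0.06,-0.1,-0.14,-0.2,-0.26,-0.3,-0.3],"turn": [0,0,0,0,0,0,0,0],"aperture": [0.01,0.01,0.01,0.01,0.01,0.01,0.01,0.01]}' > mv.in && python3 steer.py mv.in; echo '{"dx": [0,0],"dy": [0,0],"dz": [0,0],"turn": [0,0],"aperture": [0.01,0.01]}' > mv.in && python3 steer.py mv.in; python3 d.py 0.5917 -0.2325 0.245
```

```text
time_s: 8.82
tool_pos: [0.5678, 0.2061, 0.2507]
tool_rot: [180.0, -0.5, 21.2]
force: [1.7, 0.3, 0.4]
grip_width: 0.0159
grasp_force: 40.0
time_s: 8.98
tool_pos: [0.5652, 0.2042, 0.244]
tool_rot: [180.0, 0.1, 21.2]
force: [0.1, 0.2, -0.5]
grip_width: 0.0159
grasp_force: 40.0
shift in tool axes [-0.1333  0.4168 -0.0008] [1.7999e+02 6.0000e-02 2.1200e+01] [ 0.1  0.2 -0.5] 8.9833
```

```bash
echo '{"dx": [-0.016,-0.032,-0.048,-0.072,-0.096,-0.12,-0.144,-0.168],"dy": [0.05,0.1,0.15,0.225,0.3,0.375,0.45,0.526],"dz": [0,0,0,0,0,0,0,0],"turn": [0,0,0,0,0,0,0,0],"aperture": [0.01,0.01,0.01,0.01,0.01,0.01,0.01,0.01]}' > mv.in && python3 steer.py mv.in; echo '{"dx": [-0.025,-0.05,-0.072,-0.086,-0.094,-0.098,-0.098,-0.098],"dy": [0.078,0.156,0.22,0.27,0.296,0.308,0.308,0.308],"dz": [0.02,0.06,0.1,0.12,0.12,0.12,0.12,0.12],"turn": [0,0,0,0,0,0,0,0],"aperture": [0.01,0.01,0.01,0.01,0.01,0.01,0.01,0.01]}' > mv.in && python3 steer.py mv.in; echo '{"dx": [0,0,0,0,0],"dy": [0,0,0,0,0],"dz": [0,0,0,0,0],"turn": [0,0,0,0,0],"aperture": [0.01,0.01,0.01,0.01,0.01]}' > mv.in && python3 steer.py mv.in; python3 d.py 0.5917 -0.2325 0.185
python3 - <<'E'
from h import *
a=read_camera("scene")["color"];b=read_camera("side")["color"]
c=lambda im,x,y:cv2.resize(im[y:y+100,x:x+100],None,fx=4,fy=4,interpolation=cv2.INTER_CUBIC)
cv2.imwrite("pics/p4.png",np.hstack([c(a,182,220),c(b,285,30)]))
E
```

```text
time_s: 9.65
tool_pos: [0.5813, -0.073, 0.2429]
tool_rot: [-179.9, 0.1, 21.2]
force: [1.6, -0.4, -0.6]
grip_width: 0.0153
grasp_force: 40.0
time_s: 10.32
tool_pos: [0.5934, -0.23, 0.1855]
tool_rot: [-180.0, -0.1, 21.3]
force: [-0.6, 0.1, -0.1]
grip_width: 0.0158
grasp_force: 40.0
time_s: 10.73
tool_pos: [0.5926, -0.2319, 0.1849]
tool_rot: [180.0, -0.0, 21.2]
force: [-0.0, -0.1, -1.0]
grip_width: 0.0156
grasp_force: 40.0
shift in tool axes [-0.0011  0.0002 -0.0001] [ 1.7998e+02 -1.0000e-02  2.1240e+01] [-0.  -0.1 -1. ] 10.7333
```

View pics/p4.png

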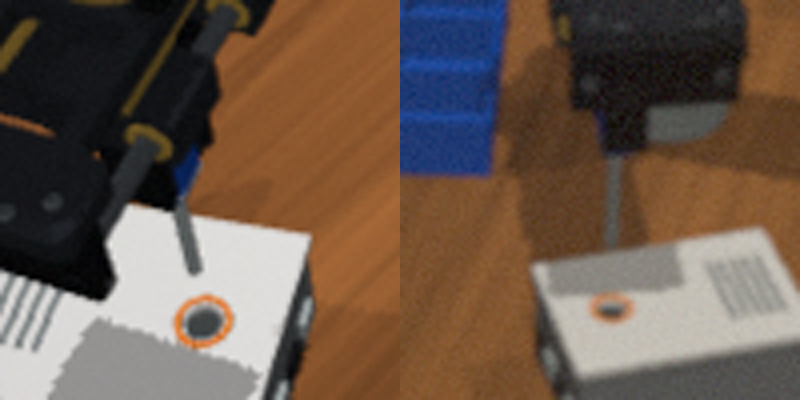

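The shaft runs from (183,200) to its tip at (196,269) in the scene crop. In the side crop it runs from (215,158) to (212,243), just above the hole at (203,322) in scene and (212,308) in side.

```bash
python3 - <<'E'
from h import *
S=read_camera("scene");D=read_camera("side")
s=lambda o,p:np.array(o)+(np.array(p)+.5)/4-.5
np.set_printoptions(precision=4,suppress=True)
for k,a,b,z in [('tip',(196,269),(212,243),.1005),('top',(183,201),(215,156),.1605),('hole',(203,322),(212,308),.06)]:
    a=s((182,220),a);b=s((285,30),b);print(k,tri([(S,a),(D,b)]),plane(S,a,z)[:2],plane(D,b,z)[:2])
E
```

```text
tip [ 0.5935 -0.2318  0.1023] [ 0.5936 -0.2309] [ 0.5931 -0.2351]
top [ 0.5953 -0.2328  0.1532] [ 0.6023 -0.2347] [ 0.5913 -0.2245]
hole [ 0.5915 -0.2327  0.0599] [ 0.5919 -0.2326] [ 0.5912 -0.2329]
```

The tip is about 2 mm off in x, which I correct while descending. I stop once it is through the lid and check the force.

Converted, 0.048 m / 0.5 = 0.096, 0.032 m / 0.5 = 0.064.

```bash
echo '{"dx": [-0.004,-0.004,-0.004,-0.004,-0.004,-0.004,-0.004,-0.004],"dy": [0,0,0,0,0,0,0,0],"dz": [0.02,0.04,0.056,0.064,0.072,0.08,0.088,0.096],"turn": [0,0,0,0,0,0,0,0],"aperture": [0.01,0.01,0.01,0.01,0.01,0.01,0.01,0.01]}' > mv.in && python3 steer.py mv.in; echo '{"dx": [0,0,0,0,0,0],"dy": [0,0,0,0,0,0],"dz": [0.008,0.016,0.024,0.03,0.03,0.03],"turn": [0,0,0,0,0,0],"aperture": [0.01,0.01,0.01,0.01,0.01,0.01]}' > mv.in && python3 steer.py mv.in; python3 d.py 0.5900 -0.2325 0.1145
python3 - <<'E'
from h import *
a=read_camera("scene")["color"];b=read_camera("side")["color"]
c=lambda im,x,y:cv2.resize(im[y:y+100,x:x+100],None,fx=4,fy=4,interpolation=cv2.INTER_CUBIC)
cv2.imwrite("pics/p5.png",np.hstack([c(a,182,220),c(b,285,30)]))
E
```

```text
time_s: 11.6
tool_pos: [0.5908, -0.2332, 0.1363]
tool_rot: [180.0, -0.0, 21.2]
force: [-0.2, 0.1, -0.6]
grip_width: 0.0154
grasp_force: 40.0
time_s: 12.1
tool_pos: [0.5905, -0.2332, 0.1213]
tool_rot: [-180.0, 0.0, 21.2]
force: [-0.3, 0.6, 0.3]
grip_width: 0.0162
grasp_force: 40.0
shift in tool axes [-0.0002 -0.0008  0.0068] [-1.7999e+02  2.0000e-02  2.1200e+01] [-0.3  0.6  0.3] 12.1
```

View pics/p5.png

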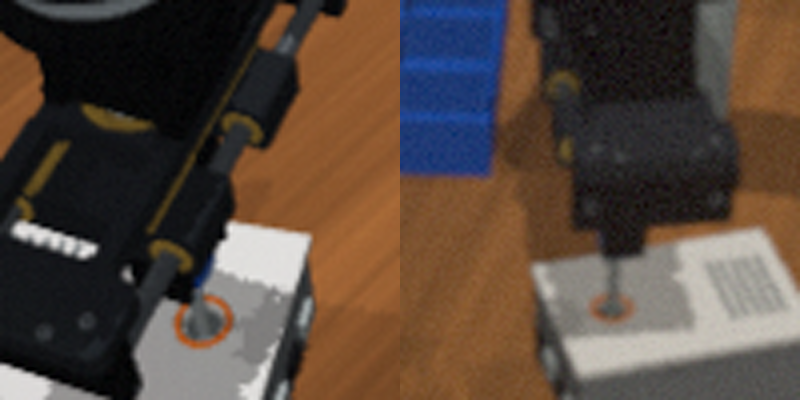

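The shaft is inside the ring, with no contact force and the tip at about 37 mm. Now I press the button.

Converted, 0.013 m / 0.5 = 0.026, 0.012 m / 0.5 = 0.024.

```bash
echo '{"dx": [0,0,0,0,0,0,0,0],"dy": [0,0,0,0,0,0,0,0],"dz": [0.006,0.012,0.016,0.02,0.024,0.026,0.026,0.026],"turn": [0,0,0,0,0,0,0,0],"aperture": [0.01,0.01,0.01,0.01,0.01,0.01,0.01,0.01]}' > mv.in && python3 steer.py mv.in; python3 d.py 0.5900 -0.2325 0.1085
```

```text
time_s: 12.87
tool_pos: [0.5908, -0.2333, 0.109]
tool_rot: [180.0, -0.0, 21.2]
force: [-0.5, 0.8, 4.8]
grip_width: 0.0156
grasp_force: 40.0
shift in tool axes [-0.0004 -0.001   0.0005] [ 1.7998e+02 -1.0000e-02  2.1200e+01] [-0.5  0.8  4.8] 12.8667
```

Converted, 0.0025 m / 0.5 = 0.005, 0.002 m / 0.5 = 0.004.

```bash
echo '{"dx": [0,0,0,0,0,0,0],"dy": [0,0,0,0,0,0,0],"dz": [0.001,0.002,0.003,0.004,0.005,0.005,0.005],"turn": [0,0,0,0,0,0,0],"aperture": [0.01,0.01,0.01,0.01,0.01,0.01,0.01]}' > mv.in && python3 steer.py mv.in; python3 d.py 0.5900 -0.2325 0.1085
```

```text
time_s: 13.45
tool_pos: [0.591, -0.2333, 0.1081]
tool_rot: [179.9, -0.0, 21.2]
force: [-2.8, 1.2, 12.3]
grip_width: 0.0159
grasp_force: 40.0
shift in tool axes [-0.0006 -0.0011 -0.0004] [ 1.7994e+02 -2.0000e-02  2.1190e+01] [-2.8  1.2 12.3] 13.45
```

The force is 12 N at the expected depth, where the spring alone gives 5 N, so the button has bottomed. I'll hold briefly, check stability and take one last look.

```bash
echo '{"dx": [0,0,0,0,0,0],"dy": [0,0,0,0,0,0],"dz": [0,0,0,0,0,0],"turn": [0,0,0,0,0,0],"aperture": [0.01,0.01,0.01,0.01,0.01,0.01]}' > mv.in && python3 steer.py mv.in
python3 - <<'E'
from h import *
cv2.imwrite("pics/p6.png",np.hstack([cv2.resize(read_camera(n)["color"],(400,250)) for n in("scene","side")]))
E
```

```text
time_s: 13.95
tool_pos: [0.591, -0.2333, 0.1081]
tool_rot: [179.9, -0.0, 21.2]
force: [-3.0, 1.4, 11.9]
grip_width: 0.0157
grasp_force: 40.0
```

View pics/p6.png

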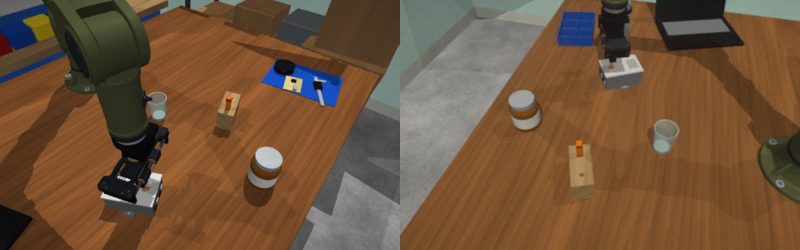

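The force is steady at 12 N. The driver (228,101), glass (158,105) and jar (265,168) all stand where they were.

```bash
python3 -c "
from cell import env, read_camera
print(env.sign_off())"
```

```text
the job is handed in; nothing more can be done
None
```

The job is handed in at about 14 s: the lid measured level and home, and the pin, still gripped, is holding the red button at full depth with a steady 12 N; the driver, glass and jar look undisturbed, and no verdict was returned.

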